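Swing the tap over the open steamer pot and clamp it

ROBOT

A 6-joint arm with a two-finger parallel gripper is mounted at the origin on the work surface. World frame = base frame: x ahead of the robot, y to its left, z up, the work surface at z = 0. Lengths are in m, angles in rad, forces in N, time in s.
With the tool pointing down it reaches from about 0.275 to 0.75 m from the base axis. Payload 10.2 kg.
Tool frame: the origin (TCP) lies midway between the tips of the shut fingers; the grasp point (between the pads) lies 19 mm behind it; x points along the fingers, z is the direction in which the jaws open and shut, and the axes are right-handed (so a half turn about x gives the same grasp; the last joint's range is limited). The gripper opens to 85 mm and grips with 20 to 120 N. Pads are 22 mm wide; open, the fingers measure 114 mm over their backs; the gripper's body (76 mm by 85 mm) begins 54 mm behind the grasp point. The pads swing forward as they close: fully open they stand 13 mm farther back than shut.
Start: joints at [0.988, 0.313, 1.498, -0, 1.331, -0.223], TCP at [0.185, 0.491, 0.231] pointing down, gripper open.
Joint ranges: [-2.94, 2.94], [-0.97, 2.17], [0.19, 2.56], [-1.23, 4.37], [0.02, 3.11], [-2.88, 2.88]. Speed limits (rad/s): [2.39, 2.39, 3.01, 3.14, 3.14, 3.14].

INTERFACE

Orientations are given as a unit quaternion [w, x, y, z].
In Python, from station import * gives the robot as it stands.
- The arm moves only by the tool jog_arm, never from a script. Its argument "rows" is a list of rows, each a list of 7 numbers: the shift along the tool's x, y, z in units of 60 mm (1.0 is 60 mm), then the turn, a rotation vector about the tool's x, y, z in rad, then the opening, from -1 (shut) to 1 (fully open). A call has 1 to 8 rows; each row is the pose to reach, as a shift and turn from the pose commanded when the call began, along the tool's axes at that moment; what a row does not reach only later rows make up. A row lasts 1/8 s, in which the tool goes at most 62.5 mm and 10.7 degrees, less where a joint would pass 70% of its speed; a pose out of reach is approached as far as the arm can. A call with a gripper value outside its range is refused whole. The fingers move at their own pace and stop on an object; "squeeze" is the grip in N (left out, the last holds). Time passes only in rows, so rows that repeat a pose let the fingers close. It gives the time, the measured TCP pose, the force and the opening at its end, in the units of the state.
- read_state(): the state, without advancing time (a new reading comes with each control period).
- grab_frame(name): name is "scene" or "top" or "wrist"; returns a dict with "color" (384x512x3 uint8, blue, green, red), "depth" (384x512 float32, m along the optical axis (not along the pixel's ray), 0 where there is no reading), "intrinsics" (3x3 intrinsics, pixels), "D" ([k1, k2, p1, p2, k3] as OpenCV has them; the pictures are not rectified), "origin" and "rotation" of the camera in the world; the wrist camera has in their place "T_tool_cam" (4x4, takes a point from camera to tool coordinates, whose origin is the TCP and whose axes are the tool frame's). Camera axes: x right, y down, z forward; pixel columns grow to the right and rows downward; lengths in m; the calibration is good to about 2 mm. A picture is of the moment at which its call begins: read the wrist's pose just before it.
- finish_job(): hands the job in, once; it reports no verdict.
The state is a dict: "t": time; "joint_pos": joint angles; "qd": joint speeds; "joint_torque": joint torques, N m; "ee_pos": TCP position; "tool_rot": TCP orientation; "ft_force": force on the tool from outside, world axes, zero at the start; "ft_torque": the same for the moment, N m; "finger_gap": finger opening in m.
Only numpy, scipy, OpenCV 4.12 (cv2) and the standard library are available. Lean on these libraries where they do the work, as an engineer would, in place of code of your own. Each camera call takes 0.05 s, during which the arm holds its last target. There are 200 camera calls.

TASK

Get the open steamer pot ready for filling: with a fingertip, push the tap's spout round until its outlet is over the middle of the open pot (not the one with its lid on), and then push the clamp lever on top of the tap round as far as it goes. Only push, gently and without gripping anything, and leave the pots and everything else on the counter standing where they are.

Things in the scene. Friction and masses are not known exactly. Their poses are not given: they have to be found in the camera images.
- tap: The fixed steel swing tap. Origin: on its upright axis (z) at counter height; its front, the side towards the robot (within about 15 degrees), is its own -x; its own +y is the robot's left. Column 32 mm in diameter, foot 68 mm; it carries the spout (centre line 200 mm above the counter) and, above that, the clamp lever (258 mm above the counter); the lever is the highest part. Both turn about the tap's own z axis.
- spout (a joint): Angle of the spout about the tap's z axis, rad, growing anticlockwise seen from above. At 0 the spout points along the tap's own -x, at positive values towards its -y. Range -1.4 to 1.4; stiff friction (about 0.4 N m, so about 2 N at 190 mm) keeps it where it is left. It starts between the two pots.
- spout_mid (a point): Point on the centre line of the spout's straight level tube, 190 mm out from the tap axis, 200 mm above the counter: a good place to push sideways. The steel tube is 20 mm in diameter and straight from the column to 228 mm out.
- spout_outlet (a point): Centre of the spout's outlet, the lower end of its down-turned tip: 245 mm out from the tap axis, 164 mm above the counter; outlet 25 mm in diameter.
- lever (a joint): Angle of the clamp lever about the tap's z axis, rad, growing anticlockwise seen from above. At 0 it points along the tap's own +y; at its stop, 1.57, along the tap's own -x (towards the front): clamped. It starts loose, at 0.1 to 0.5. Friction about 0.14 N m (about 2 to 3 N at the arm's outer part) keeps it where it is left. It turns independently of the spout; in the simulation clamping does not change the spout's friction.
- lever_tip (a point): Centre of the black 20 mm ball at the lever's end, 80 mm out from the tap axis and 258 mm above the counter. The lever's arm is a level rod, 12 mm in diameter, between the axis and this ball. The free gap below it to the top of the spout tube is 42 mm.
- open_pot_mouth (a point): Centre of the mouth of the open aluminium pot, 100 mm above the counter. Pot 170 mm in diameter, 100 mm high, wall 3 mm, two loop handles reaching 112 mm from its axis, 0.7 kg, loose. It stands on the spout's left or right, its axis 215 to 275 mm from the tap axis, so that the outlet can come within about 30 mm of being exactly above this point, when the spout points from the tap axis at it.
- lidded_pot_top (a point): Centre of the lid's top of the other pot, 118 mm above the counter: the same pot, but with its domed lid on (knob up to 138 mm). Loose; it stands on the side opposite to the open one. Leave it alone.
- saucer_a: Celadon (pale grey-green) saucer, 100 mm in diameter, 18 mm high; origin at the centre of its underside. Leave it alone.
- saucer_b: A second, equal saucer. Leave it alone.
- chopstick_holder: Clear acrylic cup, 72 mm in diameter, 120 mm high, with wooden chopsticks standing in it up to 208 mm; origin at the centre of its underside. Leave it alone.
- slotted_spoon: Steel slotted spoon, about 275 mm long along its own y, lying flat, 10 mm high; origin near its middle. Leave it alone.
Things that resemble listed ones, but are neither listed nor needed, are in the scene too. What is shaped like the part that bears open_pot_mouth but green or red is not meant.

How it is judged:
On the way, in this order (a step that is already met when the one before it is completed fails the run):
1. the spout's outlet rests over the middle of the open pot (horizontal distance between spout_outlet and open_pot_mouth below 0.05 m and velocity of joint spout between -0.05 and 0.05 rad/s), for 0.2 s.
2. the clamp lever is pushed round to its stop (value of joint lever above 1.45 rad), for 0.2 s.
At the end, for the whole second after the job is handed in: The outlet is at rest above the open pot, within 50 mm (horizontally) of the centre of its mouth; the clamp lever is within 0.12 rad (7 degrees) of its stop; both pots are within 20 mm of where they stood (all of step 1 and value of joint lever above 1.45 rad and distance of each of open_pot_mouth, lidded_pot_top from where it was at the start of the episode below 0.02 m); the robot touches nothing.
It fails at once if a pot is lifted, pushed or tipped (more than 20 mm) (distance of any of open_pot_mouth, lidded_pot_top from where it was at the start of the episode above 0.02 m).
It fails at once if a saucer, the chopstick holder or the spoon is disturbed (more than 20 mm) (distance of any of saucer_a, saucer_b, chopstick_holder, slotted_spoon from where it was at the start of the episode above 0.02 m).
It fails at once if the tap, its spout or its lever is gripped or shoved hard (fingers press on it with more than 30 N) (contact force between the fingers and tap above 30 N).
It also fails if it takes over 64 s, if anything falls off the work surface, if the arm or the gripper's body presses on something with over 40 N, if the wrist force passes 120 N, or if a joint passes its speed limit or range.

## Working session

There is one attempt and no reset: what is moved stays moved. The work goes in short steps, Python scripts to look and compute and a tool call to move; the robot and the scene stay as the last step left them, time stands still between calls to the robot, and variables do not carry over. Pictures are saved under pics/ and viewed, about 8 in all and at most 12, crops included, and the job is handed in when it is done.

Besides the shell and the picture viewer there is one more tool, called as name([rows], argument=value, ...), one row to a line, values as JSON. jog_arm: Moves the arm, as the interface text tells. Its arguments: {"type":"object","properties":{"rows":{"type":"array","items":{"type":"array","items":{"type":"number"}}},"squeeze":{"type":"number"}},"required":["rows"]}

```bash
mkdir -p pics; cat > h.py <<'E'
from station import *
import numpy as np, cv2
from scipy.spatial.transform import Rotation as R
def grab(n):
    s=read_state(); f=grab_frame(n); f['s']=s
    np.save(f'pics/{n}.npy',f,allow_pickle=True); return f
def load(n): return np.load(f'pics/{n}.npy',allow_pickle=True).item()
def pix2w(f,u,v,d=None,z=None):
    K,D=f['intrinsics'],np.array(f['D'])
    p=cv2.undistortPoints(np.array([[[u,v]]],float),K,D)[0,0]
    r=np.array([p[0],p[1],1.]); Rm=np.array(f['rotation']); o=np.array(f['origin'])
    w=Rm@r
    if z is not None: return o+w*(z-o[2])/w[2]
    if d is None: d=np.median(f['depth'][int(v)-1:int(v)+2,int(u)-1:int(u)+2])
    return o+w*d
def proj(f,P):
    Rm=np.array(f['rotation']); o=np.array(f['origin'])
    return cv2.projectPoints(np.array(P,float).reshape(-1,3),cv2.Rodrigues(Rm.T)[0],-Rm.T@o,f['intrinsics'],np.array(f['D']))[0][:,0]
E
python3 - <<'E'
from h import *
for n in('scene','top'):
    f=grab(n); cv2.imwrite(f'pics/{n}0.png',cv2.resize(f['color'],None,fx=1.5,fy=1.5)); print(n,f['origin'],np.round(f['rotation'],3).tolist(),f['rotation'].shape if hasattr(f['rotation'],'shape') else '')
print(read_state())
E
```

```text
scene [1.09579299 0.4625376  1.11694499] [-0.156, 0.432, 0.839, -0.292] (4,)
top [0.3355568  0.02396228 1.14885573] [0.056, -0.697, 0.713, -0.048] (4,)
{'t': 0.1, 'joint_pos': array([ 9.87574318e-01,  3.13412166e-01,  1.49837397e+00,  2.25914566e-06,
        1.33101976e+00, -2.23411349e-01]), 'qd': array([ 0.00053394, -0.00140818, -0.00101533,  0.0008371 ,  0.0006138 ,
       -0.00018736]), 'joint_torque': array([ 1.49423588e-03, -4.12898362e+01, -2.60140175e+01, -2.47195803e-04,
        3.05012392e-03,  3.02128647e-06]), 'ee_pos': array([0.1847324 , 0.49117011, 0.2307782 ]), 'tool_rot': array([ 0.58100023, -0.40262109,  0.58179684,  0.40230266]), 'ft_force': array([0.36754342, 0.14792257, 0.15026726]), 'ft_torque': array([-0.0113408 , -0.00290316, -0.03474773]), 'finger_gap': 0.08553850123071904}
```

View pics/top0.png

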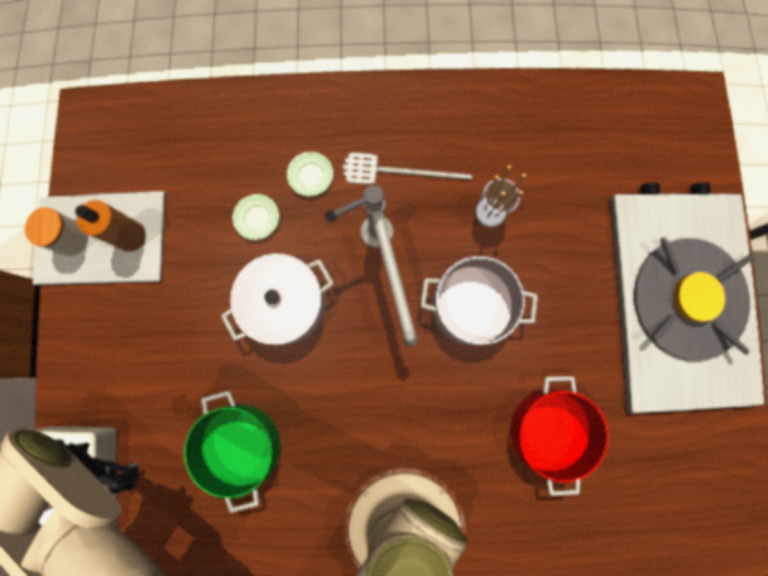

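View pics/scene0.png

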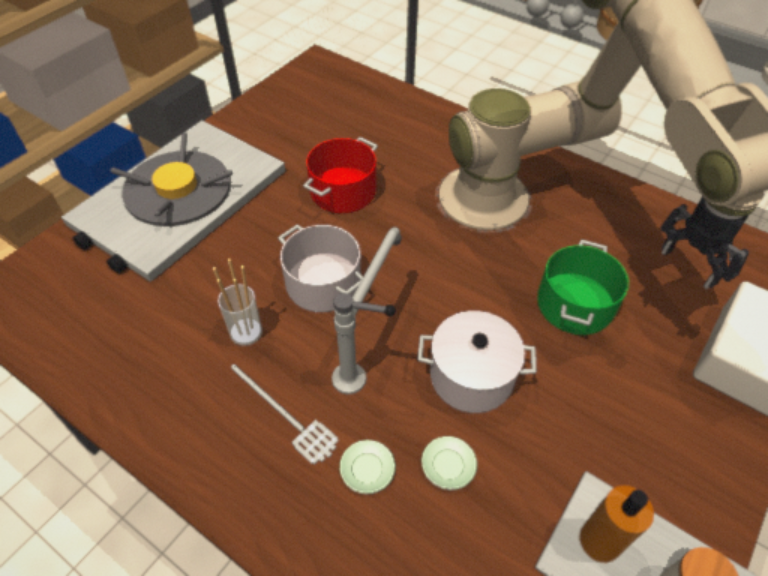

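Top view (1.5x pixels) shows three open pots: aluminium at (480,300), green at (232,450) and red at (560,435). The aluminium one fits, because green and red are excluded. The lidded pot is at (277,298), the tap foot at (376,232), the spout tip at (408,338) and the lever ball at (331,216). Next I'll compute positions and check them in an enlarged crop.

```bash
cat >> h.py <<'E'
_l=load
def load(n):
    f=_l(n); return fix(f)
def fix(f):
    q=np.array(f['rotation']); 
    if q.shape==(4,): f['rotation']=R.from_quat([q[1],q[2],q[3],q[0]]).as_matrix()
    return f
E
python3 - <<'E'
from h import *
f=load('top'); g=load('scene')
P=lambda u,v,z:pix2w(f,u/1.5,v/1.5,z=z)
S=lambda u,v,z:pix2w(g,u/1.5,v/1.5,z=z)
print('foot',P(376,232,.005),S(348,378,.005))
print('coltop',P(373,194,.27),S(346,297,.27))
print('lever',P(331,216,.258),S(390,310,.258))
print('outlet elbow',P(409,338,.2),S(394,236,.2))
print('pot',P(480,300,.1),S(321,255,.1))
print('lid knob',P(272,297,.138),S(480,341,.138))
print('chop',P(490,212,.0),'depth pts',[pix2w(f,u/1.5,v/1.5) for u,v in((331,216),(409,338),(395,280),(373,194))])
c=f['color'][120:250,140:370]; cv2.imwrite('pics/crop.png',cv2.resize(c,None,fx=3.4,fy=3.4,interpolation=cv2.INTER_CUBIC))
c=g['color'][140:290,170:370]; cv2.imwrite('pics/crop2.png',cv2.resize(c,None,fx=4,fy=4,interpolation=cv2.INTER_CUBIC))
E
```

```text
foot [0.61334555 0.04381293 0.005     ] [0.61528067 0.04327488 0.005     ]
coltop [0.61398127 0.04287002 0.27      ] [0.60839737 0.04592852 0.27      ]
lever [0.5814192  0.11424547 0.258     ] [0.57995581 0.1168497  0.258     ]
outlet elbow [ 0.37769509 -0.01248049  0.2       ] [ 0.39292844 -0.00366889  0.2       ]
pot [ 0.45152355 -0.15501082  0.1       ] [ 0.45269007 -0.14945878  0.1       ]
lid knob [0.46205245 0.23815036 0.138     ] [0.46840208 0.24447672 0.138     ]
chop [ 0.6532385  -0.20348887  0.        ] depth pts [array([0.57888683, 0.11331556, 0.26717575]), array([ 0.37753304, -0.01234034,  0.20364894]), array([0.47744583, 0.00921261, 0.21158389]), array([0.61511505, 0.04294701, 0.26642119])]
```

View pics/crop.png

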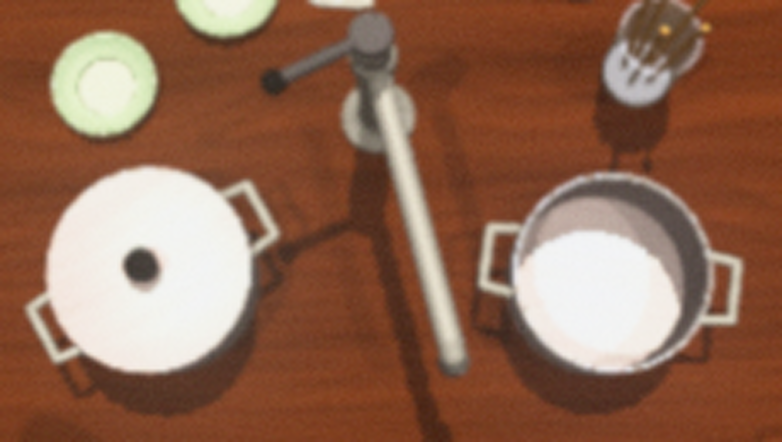

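The crop confirms it: the open aluminium pot's rim is centred at crop (613,273), to the right of the spout, and the lidded pot is on the left.

Positions (m):
- Pot: (0.452, -0.153)
- Tap: (0.614, 0.043)

Angles:
- Spout: about 13° now, target about 50°
- Lever: about 25°

Now the tool axes.

```bash
cat >> h.py <<'E'
def plan(*targets):
    s=read_state(); q=s['tool_rot']; M=R.from_quat([q[1],q[2],q[3],q[0]]).as_matrix()
    print('t',round(s['t'],2),'p',s['ee_pos'].round(4),'F',s['ft_force'].round(2),'gap',round(s['finger_gap'],4),'q6',s['joint_pos'].round(2)); print(M.round(3))
    for t in targets: print(t,'->',(M.T@(np.array(t)-s['ee_pos'])/.06).round(2))
E
python3 -c "
from h import *
plan([.3,.3,.231],[.41,.08,.231],[.41,.08,.185])"
```

```text
t 0.1 p [0.1847 0.4912 0.2308] F [0.37 0.15 0.15] gap 0.0855 q6 [ 0.99  0.31  1.5   0.    1.33 -0.22]
[[-0.001 -0.936  0.352]
 [-0.001  0.352  0.936]
 [-1.     0.    -0.001]]
[0.3, 0.3, 0.231] -> [-0.   -2.92 -2.31]
[0.41, 0.08, 0.231] -> [ 0.   -5.93 -5.09]
[0.41, 0.08, 0.185] -> [ 0.77 -5.93 -5.09]
```

jog_arm([
  [0,-0.6,-0.5,-0.09,0,0,-1],
  [0,-1.2,-1.0,-0.18,0,0,-1],
  [0,-2.0,-1.7,-0.27,0,0,-1],
  [0,-2.8,-2.4,-0.36,0,0,-1],
  [0,-3.6,-3.1,-0.36,0,0,-1],
  [0,-4.4,-3.8,-0.36,0,0,-1],
  [0,-5.2,-4.5,-0.36,0,0,-1],
  [0,-5.93,-5.09,-0.36,0,0,-1],
])

```text
t: 1.1
ee_pos: [0.4107, 0.0785, 0.2314]
tool_rot: [0.5, -0.5, 0.5, 0.5]
ft_force: [1.4, 0.4, 0.2]
finger_gap: 0.0001
```

```bash
python3 -c "
from h import *
plan([.42,.06,.185],[.42,.045,.18],[.493,-.09,.18])
f=fix(grab('top')); cv2.imwrite('pics/t1.png',cv2.resize(f['color'][100:300,100:400],None,fx=2.5,fy=2.5))"
```

```text
t 1.1 p [0.4107 0.0785 0.2314] F [1.37 0.39 0.18] gap 0.0001 q6 [-0.09  0.07  1.79  0.    1.28 -1.66]
[[ 0. -1.  0.]
 [ 0.  0.  1.]
 [-1. -0.  0.]]
[0.42, 0.06, 0.185] -> [ 0.77 -0.15 -0.31]
[0.42, 0.045, 0.18] -> [ 0.86 -0.15 -0.56]
[0.493, -0.09, 0.18] -> [ 0.86 -1.37 -2.81]
```

View pics/t1.png

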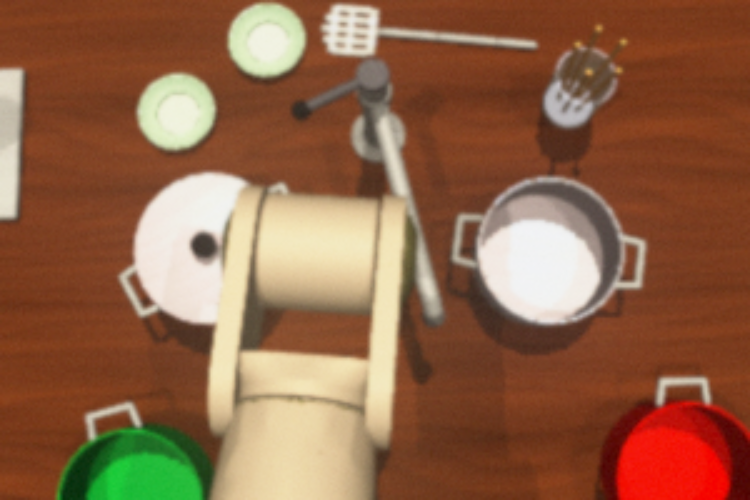

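Finger is clear to the left of the spout, with the spout tip at (432,318). Descending and moving close.

jog_arm([
  [0.4,-0.1,0,0,0,0,-1],
  [0.8,-0.15,0,0,0,0,-1],
  [0.85,-0.15,-0.3,0,0,0,-1],
  [0.85,-0.15,-0.5,0,0,0,-1],
  [0.85,-0.15,-0.55,0,0,0,-1],
  [0.85,-0.15,-0.55,0,0,0,-1],
])

```text
t: 1.9
ee_pos: [0.4193, 0.0475, 0.1806]
tool_rot: [0.5, -0.5, 0.5, 0.5]
ft_force: [0.8, 0.7, -0.1]
finger_gap: 0.0001
```

```bash
python3 -c "
from h import *
plan([.423,.027,.18],[.426,.004,.18],[.4357,-.028,.18],[.4508,-.058,.18],[.4602,-.072,.18],[.4708,-.0849,.18])"
```

```text
t 1.9 p [0.4193 0.0475 0.1806] F [ 0.77  0.73 -0.15] gap 0.0001 q6 [-0.17  0.14  1.86  0.    1.14 -1.74]
[[ 0.001 -1.     0.   ]
 [ 0.     0.     1.   ]
 [-1.    -0.001  0.   ]]
[0.423, 0.027, 0.18] -> [ 0.01 -0.06 -0.34]
[0.426, 0.004, 0.18] -> [ 0.01 -0.11 -0.72]
[0.4357, -0.028, 0.18] -> [ 0.01 -0.27 -1.26]
[0.4508, -0.058, 0.18] -> [ 0.01 -0.52 -1.76]
[0.4602, -0.072, 0.18] -> [ 0.01 -0.68 -1.99]
[0.4708, -0.0849, 0.18] -> [ 0.01 -0.86 -2.21]
```

jog_arm([
  [0,-0.02,-0.08,0,0,0,-1],
  [0,-0.04,-0.16,0,0,0,-1],
  [0,-0.05,-0.24,0,0,0,-1],
  [0,-0.06,-0.32,0,0,0,-1],
  [0,-0.07,-0.4,0,0,0,-1],
  [0,-0.08,-0.48,0,0,0,-1],
  [0,-0.1,-0.56,0,0,0,-1],
  [0,-0.1,-0.64,0,0,0,-1],
])

```text
t: 2.9
ee_pos: [0.4254, 0.0089, 0.1803]
tool_rot: [0.5, -0.5, 0.5, 0.5]
ft_force: [0.7, 2.7, -0.2]
finger_gap: -0.0002
```

jog_arm([
  [0,-0.02,-0.08,0,0,0,-1],
  [0,-0.04,-0.16,0,0,0,-1],
  [0,-0.07,-0.25,0,0,0,-1],
  [0,-0.1,-0.34,0,0,0,-1],
  [0,-0.13,-0.43,0,0,0,-1],
  [0,-0.16,-0.52,0,0,0,-1],
  [0,-0.2,-0.61,0,0,0,-1],
  [0,-0.24,-0.7,0,0,0,-1],
])

```text
t: 3.9
ee_pos: [0.4398, -0.0333, 0.1803]
tool_rot: [0.5, -0.5, 0.5, 0.5]
ft_force: [0.2, 2.6, -0.8]
finger_gap: 0.0
```

```bash
python3 -c "
from h import *
plan([.4357,-.028,.18],[.4508,-.058,.18],[.4602,-.072,.18],[.4708,-.0849,.18])
f=fix(grab('scene')); cv2.imwrite('pics/s2.png',cv2.resize(f['color'][100:300,130:430],None,fx=2.5,fy=2.5))"
```

```text
t 3.9 p [ 0.4398 -0.0333  0.1803] F [ 0.22  2.63 -0.82] gap 0.0 q6 [-0.34  0.18  1.81 -0.    1.15 -1.91]
[[-0. -1. -0.]
 [ 0. -0.  1.]
 [-1.  0.  0.]]
[0.4357, -0.028, 0.18] -> [0.   0.07 0.09]
[0.4508, -0.058, 0.18] -> [ 0.   -0.18 -0.41]
[0.4602, -0.072, 0.18] -> [ 0.   -0.34 -0.65]
[0.4708, -0.0849, 0.18] -> [ 0.   -0.52 -0.86]
```

View pics/s2.png

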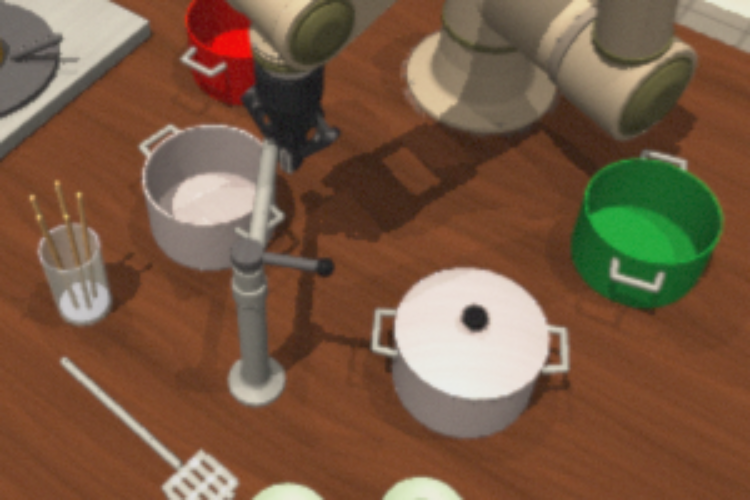

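The finger is pushing the spout sideways at about 2.7 N, and the spout (tip at (268,148)) is moving over the pot. Continuing.

jog_arm([
  [0,-0.04,-0.1,0,0,0,-1],
  [0,-0.08,-0.2,0,0,0,-1],
  [0,-0.13,-0.31,0,0,0,-1],
  [0,-0.19,-0.43,0,0,0,-1],
  [0,-0.26,-0.54,0,0,0,-1],
  [0,-0.33,-0.64,0,0,0,-1],
  [0,-0.39,-0.71,0,0,0,-1],
  [0,-0.43,-0.77,0,0,0,-1],
])

```text
t: 4.95
ee_pos: [0.4656, -0.0794, 0.1802]
tool_rot: [0.5, -0.5, 0.5, 0.5]
ft_force: [0.0, 2.2, -0.4]
finger_gap: 0.0
```

```bash
python3 -c "
from h import *
plan([.4708,-.0849,.18])
f=fix(grab('scene')); cv2.imwrite('pics/s3.png',cv2.resize(f['color'][100:300,130:430],None,fx=2.5,fy=2.5))
f=fix(grab('top'));T=np.array([.614,.043])
for th in (40,45,50,55): 
  a=np.radians(th); print(th,(np.array(proj(fix(load('scene')),[*(T-.24*np.array([np.cos(a),np.sin(a)])),.21]))[0]-[130,100])*2.5)
cv2.imwrite('pics/t3.png',cv2.resize(f['color'][100:300,100:400],None,fx=2.5,fy=2.5))"
```

```text
t 4.95 p [ 0.4656 -0.0794  0.1802] F [ 0.    2.21 -0.36] gap 0.0 q6 [-0.42  0.25  1.73 -0.    1.17 -1.99]
[[-0. -1. -0.]
 [ 0. -0.  1.]
 [-1.  0.  0.]]
[0.4708, -0.0849, 0.18] -> [ 0.   -0.09 -0.09]
40 [240.29948736 117.40264107]
45 [222.80708176 118.86032613]
50 [205.42012102 121.41743051]
55 [188.22555122 125.06905551]
```

View pics/s3.png

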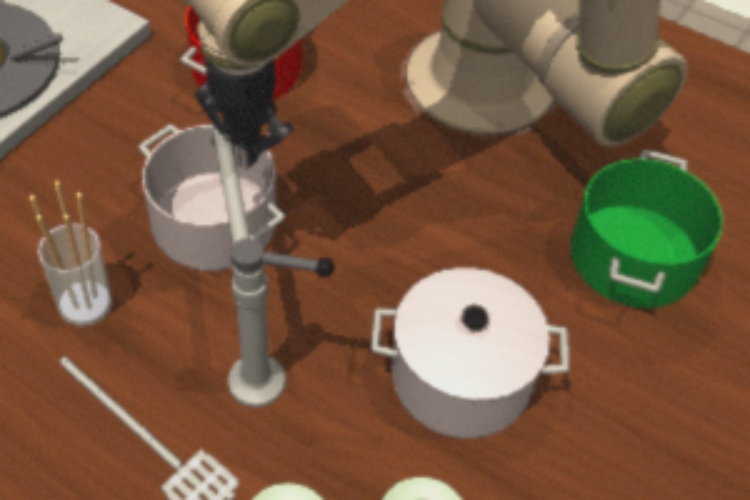

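The spout is at about 46°; one last small push, then back off and rise.

jog_arm([
  [0,-0.04,-0.05,0,0,0,-1],
  [0,-0.09,-0.09,0,0,0,-1],
  [0,-0.09,-0.09,0,0,0,-1],
  [0,0.0,0.05,0,0,0,-1],
  [0,0.2,0.4,0,0,0,-1],
  [0,0.4,0.9,0,0,0,-1],
  [-1.0,0.5,1.5,0,0,0,-1],
  [-2.0,0.5,2.2,0,0,0,-1],
])

```text
t: 6.05
ee_pos: [0.4347, 0.0436, 0.2868]
tool_rot: [-0.5, 0.5, -0.5, -0.5]
ft_force: [1.2, -0.4, -0.0]
finger_gap: 0.0001
```

```bash
python3 -c "
from h import *
plan()
g=fix(grab('scene'));f=fix(grab('top'));T=np.array([.614,.043])
a=np.vstack([cv2.resize(f['color'][110:260,150:370],None,fx=2.5,fy=2.5),cv2.resize(g['color'][100:225,150:370],None,fx=2.5,fy=2.5)[:225]])
for th in (45,50,55): 
  r=np.radians(th);p=[*(T-.24*np.array([np.cos(r),np.sin(r)])),.205];print(th,((proj(f,p)-[150,110])*2.5).round(),((proj(g,p)-[150,100])*2.5).round()+[0,375])
cv2.imwrite('pics/c4.png',a)"
```

```text
t 6.05 p [0.4347 0.0436 0.2868] F [ 1.17 -0.41 -0.04] gap 0.0001 q6 [-0.17  0.08  1.64 -0.    1.42 -1.74]
[[ 0. -1.  0.]
 [-0.  0.  1.]
 [-1. -0. -0.]]
45 [[415. 221.]] [[173. 497.]]
50 [[428. 206.]] [[156. 499.]]
55 [[439. 190.]] [[139. 503.]]
```

View pics/c4.png

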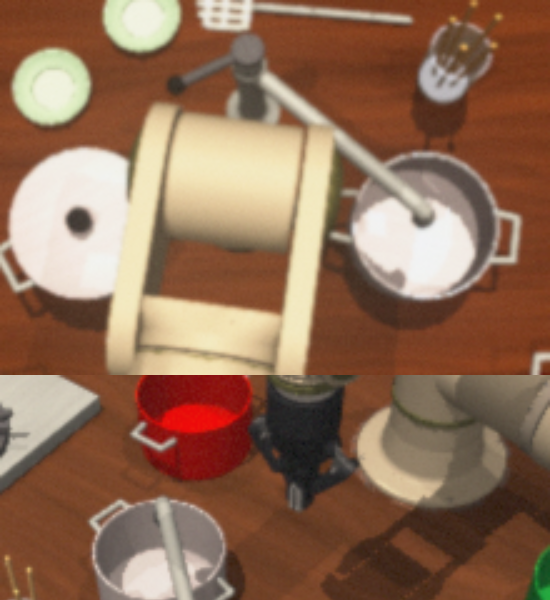

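From above the outlet tip at (424,213) is inside the pot mouth, about 48° round, so the outlet is roughly 10–15 mm from the pot centre. The pot has not moved. Next I go round behind the lever.

jog_arm([
  [-0.4,-0.3,0.8,0,0,0,-1],
  [-0.4,-0.6,1.6,0,0,0,-1],
  [-0.4,-1.2,2.2,0,0,0,-1],
  [-0.4,-2.0,2.1,0,0,0,-1],
  [-0.4,-2.8,1.8,0,0,0,-1],
  [-0.4,-3.3,1.5,0,0,0,-1],
  [-0.4,-3.3,1.36,0,0,0,-1],
  [-0.4,-3.3,1.36,0,0,0,-1],
])

```text
t: 7.15
ee_pos: [0.633, 0.1239, 0.3091]
tool_rot: [0.5, -0.5, 0.5, 0.5]
ft_force: [0.5, -0.0, -0.1]
finger_gap: 0.0001
```

jog_arm([
  [0.4,0,0,0,0,0,-1],
  [0.8,0,0,0,0,0,-1],
  [1.15,0,0,0,0,0,-1],
  [1.15,0,0,0,0,0,-1],
])

```text
t: 7.65
ee_pos: [0.6323, 0.1248, 0.2395]
tool_rot: [0.499, -0.5, 0.5, 0.501]
ft_force: [-0.1, 0.1, 0.3]
finger_gap: 0.0002
```

```bash
python3 -c "
from h import *
T=np.array([.614,.043])
L=[]
for p in (25,35,45,55,65,75,85,92,100):
  a=np.radians(p); L.append([*(T+.062*np.array([-np.sin(a),np.cos(a)])+.0225*np.array([np.cos(a),np.sin(a)])).round(4),.24])
plan(*L)
f=fix(grab('scene')); cv2.imwrite('pics/s5.png',cv2.resize(f['color'][120:320,150:400],None,fx=2.5,fy=2.5))"
```

```text
t 7.65 p [0.6323 0.1248 0.2395] F [-0.09  0.11  0.29] gap 0.0002 q6 [ 0.01  0.58  1.07  0.    1.49 -1.56]
[[-0.002 -1.    -0.001]
 [ 0.    -0.001  1.   ]
 [-1.     0.002  0.   ]]
[np.float64(0.6082), np.float64(0.1087), 0.24] -> [-0.01  0.4  -0.27]
[np.float64(0.5969), np.float64(0.1067), 0.24] -> [-0.01  0.59 -0.3 ]
[np.float64(0.5861), np.float64(0.1028), 0.24] -> [-0.01  0.77 -0.37]
[np.float64(0.5761), np.float64(0.097), 0.24] -> [-0.01  0.94 -0.46]
[np.float64(0.5673), np.float64(0.0896), 0.24] -> [-0.01  1.08 -0.59]
[np.float64(0.5599), np.float64(0.0808), 0.24] -> [-0.01  1.21 -0.73]
[np.float64(0.5542), np.float64(0.0708), 0.24] -> [-0.01  1.3  -0.9 ]
[np.float64(0.5513), np.float64(0.0633), 0.24] -> [-0.01  1.35 -1.02]
[np.float64(0.549), np.float64(0.0544), 0.24] -> [-0.01  1.39 -1.17]
```

View pics/s5.png

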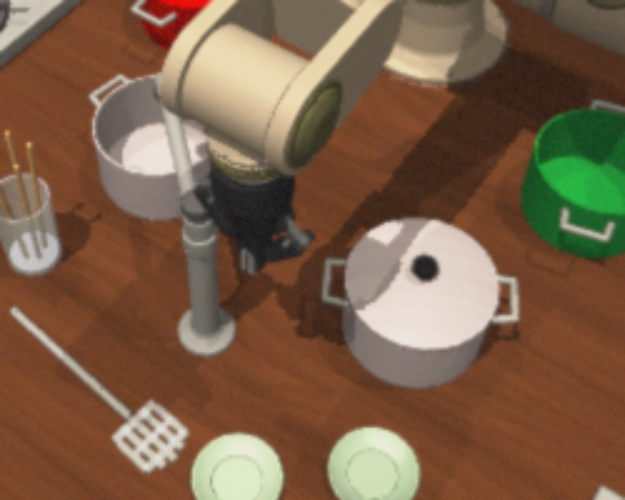

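The finger is down behind the lever. The gripper's knuckle links stick out at about (300,240), so I'll check their height and spread against the column and lever tops.

```bash
python3 -c "
from h import *
g=load('scene')
pts=np.array([pix2w(g,u,v,d=g['depth'][v,u]) for u in range(225,285) for v in range(175,235) if g['depth'][v,u]>0])
c=np.array([.6323,.1248]); d=pts-[*c,0]
m=(np.hypot(d[:,0],d[:,1])<.085)&(pts[:,2]>.22)&(np.hypot(pts[:,0]-.614,pts[:,1]-.043)>.03)
for z in np.arange(.23,.33,.01):
  k=m&(abs(pts[:,2]-z)<.005)
  if k.any(): print(z.round(2),k.sum(),'dx',d[k,0].min().round(3),d[k,0].max().round(3),'dy',d[k,1].min().round(3),d[k,1].max().round(3))
k=np.hypot(pts[:,0]-.614,pts[:,1]-.043)<.02; print('coltop',np.percentile(pts[k,2],[90,98]) if k.any() else '')
"
```

```text
0.24 3 dx 0.007 0.009 dy -0.004 0.007
0.25 21 dx -0.006 0.01 dy -0.013 0.014
0.26 24 dx -0.003 0.01 dy -0.013 0.015
0.27 20 dx 0.001 0.011 dy -0.012 0.015
0.28 16 dx 0.005 0.011 dy -0.011 0.015
0.29 62 dx -0.005 0.014 dy -0.032 0.035
0.3 71 dx -0.014 0.014 dy -0.042 0.041
0.31 71 dx -0.011 0.017 dy -0.046 0.049
0.32 83 dx 0.004 0.017 dy -0.061 0.06
coltop [0.26569816 0.26876427]
```

Knuckles start 45 mm above the tip (z ≥ 0.285), clear of the column top at 0.269. Pushing the lever along the arc.

jog_arm([
  [0,0.12,-0.1,0,0,0,-1],
  [0,0.24,-0.2,0,0,0,-1],
  [0,0.33,-0.26,0,0,0,-1],
  [0,0.4,-0.27,0,0,0,-1],
  [0,0.47,-0.28,0,0,0,-1],
  [0,0.54,-0.29,0,0,0,-1],
  [0,0.61,-0.31,0,0,0,-1],
  [0,0.68,-0.34,0,0,0,-1],
])

```text
t: 8.7
ee_pos: [0.5927, 0.1036, 0.2403]
tool_rot: [-0.5, 0.5, -0.5, -0.5]
ft_force: [4.1, 0.4, -0.4]
finger_gap: 0.0002
```

jog_arm([
  [0,0.06,-0.02,0,0,0,-1],
  [0,0.12,-0.05,0,0,0,-1],
  [0,0.19,-0.08,0,0,0,-1],
  [0,0.26,-0.12,0,0,0,-1],
  [0,0.33,-0.18,0,0,0,-1],
  [0,0.4,-0.25,0,0,0,-1],
  [0,0.46,-0.31,0,0,0,-1],
  [0,0.52,-0.38,0,0,0,-1],
])

```text
t: 9.7
ee_pos: [0.5613, 0.0806, 0.2401]
tool_rot: [0.5, -0.5, 0.5, 0.5]
ft_force: [2.4, 2.3, 0.0]
finger_gap: -0.0
```

```bash
python3 -c "
from h import *
plan([.5599,.0808,.24],[.5542,.0708,.24],[.5513,.0633,.24],[.549,.0544,.24],[.5487,.048,.24])
f=fix(grab('scene')); cv2.imwrite('pics/s6.png',cv2.resize(f['color'][120:320,150:400],None,fx=2.5,fy=2.5))"
```

```text
t 9.7 p [0.5613 0.0806 0.2401] F [2.36 2.28 0.01] gap -0.0 q6 [-0.06  0.4   1.35  0.    1.39 -1.64]
[[-0. -1. -0.]
 [ 0. -0.  1.]
 [-1.  0.  0.]]
[0.5599, 0.0808, 0.24] -> [0.   0.02 0.  ]
[0.5542, 0.0708, 0.24] -> [ 0.    0.12 -0.16]
[0.5513, 0.0633, 0.24] -> [ 0.    0.17 -0.29]
[0.549, 0.0544, 0.24] -> [ 0.    0.21 -0.44]
[0.5487, 0.048, 0.24] -> [ 0.    0.21 -0.54]
```

View pics/s6.png

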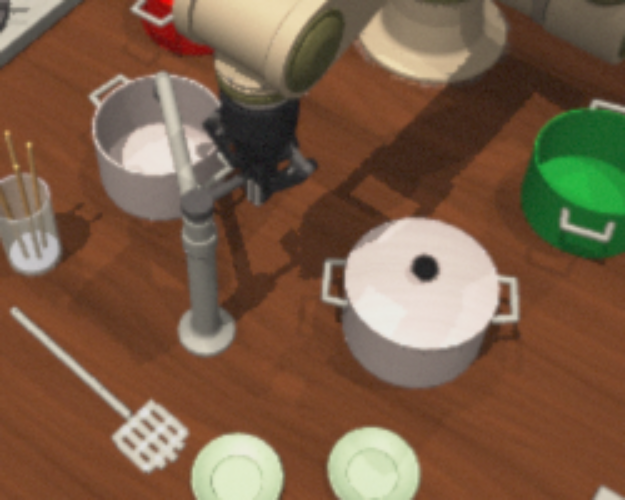

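The lever is following, from (200,205) towards (240,180), at about 3.3 N. I'll continue more slowly towards the stop and watch the force.

jog_arm([
  [0,0.05,-0.06,0,0,0,-1],
  [0,0.09,-0.12,0,0,0,-1],
  [0,0.12,-0.17,0,0,0,-1],
  [0,0.15,-0.22,0,0,0,-1],
])

```text
t: 10.25
ee_pos: [0.5524, 0.0675, 0.2401]
tool_rot: [0.5, -0.5, 0.5, 0.5]
ft_force: [0.9, 2.2, -0.1]
finger_gap: -0.0002
```

jog_arm([
  [0,0.02,-0.05,0,0,0,-1],
  [0,0.03,-0.09,0,0,0,-1],
  [0,0.03,-0.09,0,0,0,-1],
])

```text
t: 10.62
ee_pos: [0.5506, 0.0619, 0.2401]
tool_rot: [0.5, -0.5, 0.5, 0.5]
ft_force: [0.3, -0.3, -0.2]
finger_gap: 0.0002
```

jog_arm([
  [0,0.01,-0.04,0,0,0,-1],
  [0,0.02,-0.08,0,0,0,-1],
  [0,0.02,-0.08,0,0,0,-1],
])

```text
t: 11.0
ee_pos: [0.5503, 0.0605, 0.2402]
tool_rot: [0.502, -0.5, 0.497, 0.501]
ft_force: [7.4, 18.7, -0.5]
finger_gap: -0.0001
```

Force rose to 19 N with no further travel at about 93°, which is consistent with the stop. Backing off and checking.

jog_arm([
  [0,0,0.1,0,0,0,-1],
  [0,0,0.4,0,0,0,-1],
  [0,0.1,0.8,0,0,0,-1],
  [-0.8,0.4,1.2,0,0,0,-1],
  [-1.5,0.8,2.0,0,0,0,-1],
  [-1.5,1.2,2.9,0,0,0,-1],
  [-1.5,1.6,3.7,0,0,0,-1],
  [-1.5,1.6,3.7,0,0,0,-1],
])

```text
t: 12.0
ee_pos: [0.4515, 0.2824, 0.3304]
tool_rot: [0.499, -0.501, 0.499, 0.501]
ft_force: [-0.1, -0.0, -0.1]
finger_gap: -0.0004
```

```bash
python3 -c "
from h import *
plan()
g=fix(grab('scene'));f=fix(grab('top'));T=np.array([.614,.043])
for th in (80,88,93,98): 
  r=np.radians(th);p=[*(T+.08*np.array([-np.sin(r),np.cos(r)])),.258];print('lev',th,((proj(f,p)-[150,110])*2.5).round(),((proj(g,p)-[150,120])*2.5).round()+[0,350])
for th in (44,48,52): 
  r=np.radians(th);p=[*(T-.245*np.array([np.cos(r),np.sin(r)])),.205];print('sp',th,((proj(f,p)-[150,110])*2.5).round())
a=np.vstack([cv2.resize(f['color'][110:250,150:370],None,fx=2.5,fy=2.5),cv2.resize(g['color'][120:220,150:370],None,fx=2.5,fy=2.5)])
o=load('top'); f0=np.load('pics/scene.npy',allow_pickle=True)
cv2.imwrite('pics/c7.png',a)"
```

```text
t 12.0 p [0.4515 0.2824 0.3304] F [-0.1  -0.02 -0.11] gap -0.0004 q6 [ 0.34  0.28  1.28  0.    1.58 -1.24]
[[-0.    -1.    -0.005]
 [ 0.    -0.005  1.   ]
 [-1.     0.     0.   ]]
lev 80 [[234. 128.]] [[253. 512.]]
lev 88 [[246. 129.]] [[245. 506.]]
lev 93 [[253. 129.]] [[240. 503.]]
lev 98 [[260. 128.]] [[234. 501.]]
sp 44 [[416. 227.]]
sp 48 [[426. 215.]]
sp 52 [[436. 203.]]
```

View pics/c7.png

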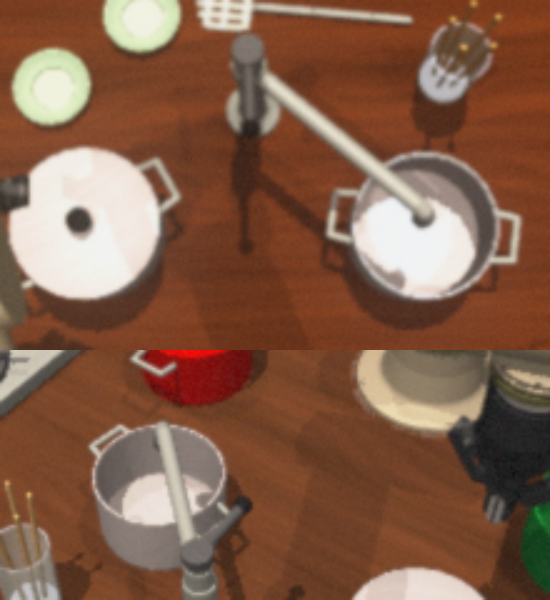

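The lever ball at (251,129) points to the front, at about 91.5°, against the stop. The spout tip at (424,213) is over the pot. The pots have not moved and the arm is clear. Handing in.

```bash
python3 -c "
from h import *
print(finish_job())"
```

```text
the job is handed in; nothing more can be done
None
```

The spout's outlet is now over the open aluminium pot and the clamp lever is pushed round to its stop. I handed the job in at about 12 s; no verdict was reported.

- **Spout:** I pushed it with the shut fingertips from about 13° to 48°, at about 3 N. By image projection the outlet is roughly 10–15 mm from the centre of the pot's mouth (the limit is 50 mm).
- **Lever:** I pushed it from about 25° to about 91.5° in world axes. The force then rose to about 20 N with no further travel, so I took that as the stop. I could not read the joint value directly.
- **Other checks:** In the last pictures neither pot had visibly moved. The arm had been withdrawn and the measured force was about 0 N. The small items I could see in those crops also looked undisturbed, but I did not measure them. No check failed. The only disagreement was the lever's final angle: about 91.5° from the picture, about 94° from the finger's position.

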